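Pack the wheel-change caddy

TASK

The grinder's wheel is to be changed: gather the kit into the caddy, each part in the bay of its own shape: the bored flange over the post, the tall sleeve upright inside the round fence, the hexagon nut flat inside the six-sided fence and the dressing stick flat and lengthwise inside the long fence, all resting on the floor of their bays. Leave the two look-alikes, the disc without a bore and the round collar, where they lie.

Things in the scene. Friction and masses are not known exactly. Their poses are not given: they have to be found in the camera images.
- flange: Steel wheel flange: a flat round ring, outside diameter 56, height 24 mm, with an open bore of diameter 30 right through; four small dark dots on its top face. About 0.3 kg. Stands loose on the bench at the start, its z axis up; origin: centre of its underside.
- sleeve: Steel spacer sleeve: a tall tube, outside diameter 36, bore 24 mm, height 45 mm. About 0.2 kg. Stands loose on the bench at the start, its z axis up; origin: centre of its underside.
- hex_nut: Large steel hexagon nut: 41 across the flats, 47 across the corners, height 24 mm, bore 25 mm. Its flats face along its x axis and every 60 degrees from it. About 0.17 kg. Stands loose on the bench at the start, its z axis up; origin: centre of its underside.
- dressing_stick: Grey abrasive wheel-dressing stick: a square bar 85 (along its x) x 22 x 22 mm, lying flat. About 0.1 kg. Stands loose on the bench at the start, its z axis up; origin: centre of its underside.
- blank_disc: Look-alike of the flange, to be left: a solid steel disc, diameter 56, height 24 mm, the same four dots but no bore. About 0.4 kg. Stands loose on the bench at the start, its z axis up; origin: centre of its underside.
- collar: Look-alike of the nut, to be left: a round steel collar, outside diameter 44 (no flats), bore 25 mm, height 24 mm. About 0.19 kg. Stands loose on the bench at the start, its z axis up; origin: centre of its underside. Near these six also stand an unlisted bolt and brass stub, under 20 mm wide and 32 mm tall; open fingers fit beside each thing.
- post_bay: Bay for the flange: a plate with an upright round post at its centre, diameter 12 mm, rising 26 mm above the floor of the bay; the flange's bore goes over it. Base plate 112 (x) x 84 (y) x 4 mm, fixed. Origin: centre of the plate's underside, 6 mm above the bench, z up; the part rests on the plate's top, 4 mm above the origin. The four bays lie 2 by 2 in a plywood caddy 256 x 196 mm, rim 16 high.
- round_bay: Bay for the sleeve: a round fence at its centre, inside diameter 60 mm, fence 3 mm thick and 8 mm high above the floor of the bay. Base plate 112 (x) x 84 (y) x 4 mm, fixed. Origin: centre of the plate's underside, 6 mm above the bench, z up; the part rests on the plate's top, 4 mm above the origin.
- hex_bay: Bay for the nut: a six-sided fence at its centre, 64 mm inside across the flats, 3 mm thick and 8 mm high above the floor of the bay; its flats face along x and every 60 degrees; the nut fits in any yaw. Base plate 112 (x) x 84 (y) x 4 mm, fixed. Origin: centre of the plate's underside, 6 mm above the bench, z up; the part rests on the plate's top, 4 mm above the origin.
- long_bay: Bay for the dressing stick: a long rectangular fence at its centre, inside 106 (along x) x 44 mm (along y), 3 mm thick and 8 mm high above the floor of the bay; the stick lies along x, either way round. Base plate 112 (x) x 84 (y) x 4 mm, fixed. Origin: centre of the plate's underside, 6 mm above the bench, z up; the part rests on the plate's top, 4 mm above the origin.
There are look-alikes about, which are no part of the job. What is shaped like the flange but brown or orange is not meant.

How it is judged:
At the end, for the whole second after the job is handed in: Centres within 13 mm (flange, stick across), 14 mm (stick along) or 15 mm (sleeve, nut) of their bays' centres, undersides within 4 mm of the floor, tilt under 0.12 rad, stick within 0.35 rad of lengthwise, all at rest; blank disc and collar within 20 mm of their start (horizontal distance between flange and post_bay below 0.013 m and z of flange in the frame of post_bay between 0.001 and 0.008 m and angle between each of flange, sleeve, hex_nut, dressing_stick's own z axis and vertical below 0.12 rad and linear speed of each of flange, sleeve, hex_nut, dressing_stick below 0.02 m/s and angular speed of each of flange, sleeve, hex_nut, dressing_stick below 0.2 rad/s and horizontal distance between sleeve and round_bay below 0.015 m and z of sleeve in the frame of round_bay between 0.001 and 0.008 m and horizontal distance between hex_nut and hex_bay below 0.015 m and z of hex_nut in the frame of hex_bay between 0.001 and 0.008 m and x of dressing_stick in the frame of long_bay between -0.014 and 0.014 m and y of dressing_stick in the frame of long_bay between -0.013 and 0.013 m and angle between the x axis of dressing_stick and the x axis of long_bay, either way round below 0.35 rad and z of dressing_stick in the frame of long_bay between 0.001 and 0.008 m and distance of each of blank_disc, collar from where it was at the start of the episode below 0.02 m); the robot touches nothing.
It fails at once if The blank disc is moved more than 20 mm from where it lay (distance of blank_disc from where it was at the start of the episode above 0.02 m).
It fails at once if The round collar is moved more than 20 mm from where it lay (distance of collar from where it was at the start of the episode above 0.02 m).
It also fails if it takes over 96 s, if anything falls off the work surface, if the arm or the gripper's body presses on something with over 40 N, if the wrist force passes 120 N, or if a joint passes its speed limit or range.

ROBOT

A 6-joint arm with a two-finger parallel gripper is mounted at the origin on the work surface. World frame = base frame: x ahead of the robot, y to its left, z up, the work surface at z = 0. Lengths are in m, angles in rad, forces in N, time in s.
With the tool pointing down it reaches from about 0.375 to 0.925 m from the base axis. Payload 5.7 kg.
Tool frame: the origin (TCP) lies at the very end of the fingers, on their centre line; the grasp point (between the pads) lies 19 mm behind it (ctrl.grip_point_offset is the distance from the TCP to the grasp point, in m); y points along the fingers, z is the direction in which the jaws open and shut, and the axes are right-handed (so a half turn about y gives the same grasp; the last joint's range is limited). The gripper opens to 88 mm and grips with 3 to 60 N. Pads are 20 mm wide; open, the fingers measure 115 mm over their backs; the gripper's body (75 mm by 178 mm) begins 61 mm behind the grasp point.
Start: joints at [-1.412, 0.359, 1.51, -0, 1.272, -0.115], TCP at [0.162, -0.578, 0.223] pointing down, gripper open.
Joint ranges: [-2.97, 2.97], [-1.01, 2.36], [0.21, 2.38], [-0.96, 4.11], [0.2, 2.71], [-2.98, 2.98]. Speed limits (rad/s): [2.39, 2.39, 3.14, 3.14, 3.14, 3.14].

INTERFACE

Orientations are given as a unit quaternion [x, y, z, w].
In Python, from workcell import ctrl gives the robot as it stands. The module is installed in compiled form; this text tells all that it offers.
- The arm moves only by the shell command python3 -m handwheel 'ROWS' [OPENING] [FORCE]. ROWS is JSON, a list of rows, each an object with "dp": the shift along the world's x, y, z in cm, a list of three; "rotation": the turn, a rotation vector about the world's x, y, z in degrees, a list of three. A call has exactly 8 rows; each row is the pose to reach, as a shift and turn from the pose commanded when the call began; what a row does not reach only later rows make up. A row lasts 1/10 s, in which the tool goes at most 50 mm and 8.59 degrees, less where a joint would pass 70% of its speed; a pose out of reach is approached as far as the arm can. A call with a gripper value outside its range is refused whole. OPENING is the opening, from 0 (shut) to 1 (fully open), set as the call begins (- or left out, the last holds). The fingers move at their own pace and stop on an object; FORCE is the grip in N (left out, the last holds). Time passes only in rows, so rows that repeat a pose let the fingers close, or fill a call up. It gives the time, the measured TCP pose, the force and the opening at its end, in the units of the state.
- ctrl.sense(): the state, without advancing time (a new reading comes with each control period).
- ctrl.camera(name): name is "scene" or "top" or "wrist"; returns a dict with "image" (400x640x3 uint8, red, green, blue), "z_map" (400x640 float32, m along the optical axis (not along the pixel's ray), 0 where there is no reading), "camera_matrix" (3x3 intrinsics, pixels), "R" (3x3) and "t" (3): a world point X has camera coordinates R X + t. Camera axes: x right, y down, z forward; pixel columns grow to the right and rows downward; lengths in m; the calibration is good to about 2 mm. The wrist camera is an equidistant fisheye: a pixel r from the principal point sees the ray r / f radians off the axis. A picture is of the moment at which its call begins.
- ctrl.hand_in(): hands the job in, once; it reports no verdict.
Trained networks look in the newest picture that a camera, given by its name, has taken for a name from the list of things; names that differ only in an ending like _2 or _b are one class to them, and where a whole thing is asked for, a point or a joint stands for the part that bears it (a point fixed in the world has none). Each returns a list of dicts, best first, with "score" (0 to 1); they miss things now and then, are a little off and sometimes report something else, mostly with a low value. They report only what shows in the picture. A call takes as long as a camera call. They do not tell look-alikes from the thing itself.
- ctrl.trace(camera, label): "pixels" (400x640 bool, what is visible of it) and "bbox" ([left, top, width, height] in pixels, round what is visible of it).
The state is a dict: "time_s": time; "joint_pos": joint angles; "dq": joint speeds; "joint_efforts": joint torques, N m; "eef_pos": TCP position; "tcp_rot": TCP orientation; "force": force on the tool from outside, world axes, zero at the start; "wrist_torque": the same for the moment, N m; "gripper_width": finger opening in m.
Only numpy, scipy, OpenCV 4.12 (cv2) and the standard library are available. Lean on these libraries where they do the work, as an engineer would, in place of code of your own. Each camera call takes 0.05 s, during which the arm holds its last target. There are 200 camera calls.

## Working session

There is one attempt and no reset: what is moved stays moved. The work goes in short steps, Python scripts to look and compute and a shell command to move; the robot and the scene stay as the last step left them, time stands still between calls to the robot, and variables do not carry over. Pictures are saved under pics/ and viewed, about 12 in all and at most 16, crops included, and the job is handed in when it is done.

```bash
mkdir -p pics; cat > h.py <<'E'
import numpy as np, cv2
from workcell import ctrl
def cam(n,save=None):
    c=ctrl.camera(n)
    if save: cv2.imwrite('pics/'+save,c['image'][:,:,::-1])
    return c
def pts(c):
    "world points map 400x640x3 (pinhole)"
    K=c['camera_matrix']; z=c['z_map'].astype(float)
    v,u=np.mgrid[:400,:640]
    P=np.stack([(u-K[0,2])/K[0,0]*z,(v-K[1,2])/K[1,1]*z,z],-1)
    return (P-c['t'])@np.asarray(c['R'])
E
python3 - <<'E'
from h import *
s=ctrl.sense(); print({k:np.round(v,3) for k,v in s.items()}, ctrl.grip_point_offset)
for n in('top','scene'):
    c=cam(n,n+'1.png'); P=pts(c); 
    print(n,c['camera_matrix'][0],np.round(-np.asarray(c['R']).T@c['t'],3))
    for l in 'flange sleeve hex_nut dressing_stick blank_disc collar post_bay round_bay hex_bay long_bay'.split():
        for d in ctrl.trace(n,l)[:3]:
            m=d['pixels']&(c['z_map']>0); q=P[m]
            if len(q): 
                zt=np.percentile(q[:,2],90); t=q[q[:,2]>zt-.006]
                print(l,round(d['score'],2),d['bbox'],'med',np.round(np.median(q,0),3),'topmean',np.round((t.min(0)+t.max(0))/2,3),np.round(np.ptp(t,axis=0),3),len(t))
E
```

```text
{'time_s': np.float64(0.0), 'joint_pos': array([-1.412,  0.36 ,  1.511,  0.   ,  1.272, -0.115]), 'dq': array([ 0.   , -0.002, -0.001, -0.   ,  0.001, -0.002]), 'joint_efforts': array([ 2.0000e-03, -5.1537e+01, -2.7073e+01,  6.8000e-02,  3.5000e-02,
       -0.0000e+00]), 'eef_pos': array([ 0.162, -0.577,  0.222]), 'tcp_rot': array([-0.097,  0.701, -0.7  ,  0.096]), 'force': array([-1.944, -0.091, -0.25 ]), 'wrist_torque': array([ 0.023,  0.036, -0.071]), 'gripper_width': np.float64(0.088)} 0.0187
top [361.08000113   0.         320.2704921 ] [ 0.451 -0.074  0.987]
flange 0.52 [358.7, 239.3, 20.8, 16.2] med [ 0.337 -0.202  0.022] topmean [ 0.337 -0.203  0.023] [0.053 0.051 0.008] 240
flange 0.51 [330.8, 186.4, 20.5, 23.3] med [ 0.466 -0.117  0.023] topmean [ 0.466 -0.119  0.024] [0.054 0.053 0.009] 236
flange 0.51 [328.2, 228.8, 18.6, 19.6] med [ 0.364 -0.105  0.023] topmean [ 0.362 -0.106  0.024] [0.053 0.054 0.009] 231
sleeve 0.67 [430.5, 194.0, 19.2, 12.1] med [ 0.471 -0.375  0.03 ] topmean [ 0.471 -0.381  0.043] [0.032 0.033 0.009] 74
hex_nut 0.56 [379.6, 144.2, 14.8, 14.2] med [ 0
[... 2101 characters left out ...]
 [167.9, 184.8, 26.3, 19.2] med [ 0.593 -0.367  0.022] topmean [ 0.587 -0.373  0.023] [0.057 0.057 0.008] 334
collar 0.79 [250.4, 171.1, 15.6, 18.1] med [ 0.48  -0.236  0.018] topmean [ 0.473 -0.237  0.023] [0.041 0.042 0.009] 138
post_bay 0.63 [358.3, 215.8, 46.3, 41.2] med [0.512 0.077 0.009] topmean [0.507 0.075 0.021] [0.128 0.106 0.032] 1540
round_bay 0.87 [346.0, 254.2, 49.4, 52.6] med [0.629 0.107 0.01 ] topmean [0.623 0.104 0.015] [0.128 0.106 0.012] 1673
hex_bay 0.91 [392.5, 259.7, 51.5, 55.0] med [0.605 0.193 0.01 ] topmean [0.601 0.192 0.015] [0.124 0.106 0.011] 1447
long_bay 0.6 [403.2, 217.8, 41.6, 48.8] med [0.486 0.162 0.01 ] topmean [0.485 0.161 0.015] [0.122 0.104 0.011] 881
```

```bash
python3 - <<'E'
import cv2
a=cv2.imread('pics/top1.png')[115:265,190:455]; cv2.imwrite('pics/topc.png',cv2.resize(a,None,fx=3,fy=3,interpolation=cv2.INTER_CUBIC))
b=cv2.imread('pics/scene1.png')[135:325,155:465]; cv2.imwrite('pics/scenec.png',cv2.resize(b,None,fx=2.58,fy=2.58,interpolation=cv2.INTER_CUBIC))
E
```

```text
(no output)
```

View pics/topc.png

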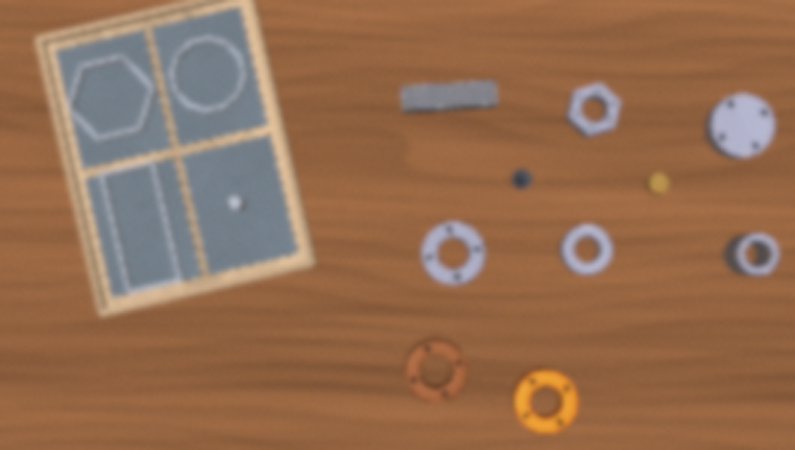

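View pics/scenec.png

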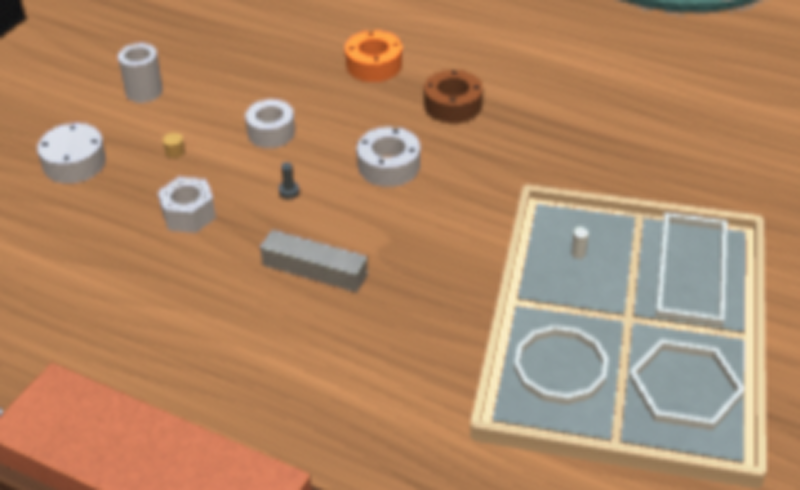

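The scene is clear. The steel ring with dots and a bore, crop (452,253), is the flange. The disc at (742,125) has dots but no bore, so it is the blank. The ring with six flats at (594,108) is the nut, and the smooth ring at (587,249) is the collar. The tall tube is at (757,254) and the bar at (449,96). The brown and orange rings at (436,370) and (546,402) are decoys.

```bash
python3 - <<'E'
from h import *
from scipy.spatial.transform import Rotation as R
s=ctrl.sense(); print(np.round(R.from_quat(s['tcp_rot']).as_matrix(),3))
for n in('top','scene'):
    c=cam(n); P=pts(c)
    d=ctrl.trace(n,'dressing_stick')[0]; q=P[d['pixels']]; q=q[(q[:,2]>.018)]
    print(n,'stick',cv2.minAreaRect((q[:,:2]*1000).astype(np.float32)))
    q=P.reshape(-1,3); m=(q[:,2]>.0125)&(q[:,2]<.04)&(q[:,0]>.38)&(q[:,0]<.73)&(q[:,1]>0.0)&(q[:,1]<.28)
    print(n,'caddy',cv2.minAreaRect((q[m][:,:2]*1000).astype(np.float32)))
    for nm,(x,y),r in(('flange',(.467,-.119),.04),('sleeve',(.472,-.381),.035),('nut',(.598,-.2415),.035),('post',(.506,.075),.025)):
        m=(abs(q[:,0]-x)<r)&(abs(q[:,1]-y)<r)&(q[:,2]>(.035 if nm=='sleeve' else .018)); t=(q[m][:,:2]*1000).astype(np.float32)
        print(nm,np.round(cv2.minEnclosingCircle(t),1) if 0 else cv2.minEnclosingCircle(t), cv2.minAreaRect(t)[2])
E
```

```text
[[-0.963 -0.     0.27 ]
 [-0.27   0.    -0.963]
 [ 0.    -1.    -0.   ]]
top stick ((606.7548828125, -112.36305236816406), (22.018186569213867, 83.8582534790039), 4.238816261291504)
top caddy ((553.1654663085938, 133.44232177734375), (260.5716552734375, 200.71498107910156), 14.802528381347656)
flange ((466.19354248046875, -119.14190673828125), 27.723369598388672) 1.0681688785552979
sleeve ((471.0780029296875, -382.2601318359375), 17.799226760864258) 1.1329745054244995
nut ((597.4147338867188, -242.89813232421875), 23.005741119384766) 49.8412971496582
post ((505.8813781738281, 74.59786987304688), 6.030153751373291) 45.0527229309082
scene stick ((872.640625, 89.29316711425781), (723.4934692382812, 79.2086181640625), 37.3697395324707)
scene caddy ((553.3117065429688, 133.4576416015625), (264.67205810546875, 200.3349151611328), 14.66508960723877)
flange ((467.7569885253906, -118.66862487792969), 29.43834114074707) 11.072290420532227
sleeve ((472.6150207519531, -381.6773986816406), 18.937292098999023) 27.580095291137695
nut ((597.8977661132812, -241.59765625), 23.8358154296875) 47.81159591674805
post ((506.9742431640625, 75.37320709228516), 6.8955183029174805) 17.449506759643555
```

```bash
python3 -m handwheel '[{"dp":[4,2.5,-1],"rotation":[0,0,0]},{"dp":[8,5,-2],"rotation":[0,0,0]},{"dp":[12,7.5,-3],"rotation":[0,0,0]},{"dp":[16,10,-5],"rotation":[0,0,0]},{"dp":[20,12.5,-6],"rotation":[0,0,0]},{"dp":[24,15.2,-7],"rotation":[0,0,0]},{"dp":[28,17.8,-9],"rotation":[0,0,0]},{"dp":[31,19.6,-10],"rotation":[0,0,0]}]' 1 30
python3 - <<'E'
from h import *
c=cam('wrist','w1.png'); print(c['camera_matrix'])
E
```

```text
time_s: 2.1
eef_pos: [0.4738, -0.3794, 0.1215]
tcp_rot: [-0.097, 0.701, -0.7, 0.097]
force: [-0.4, -1.1, -0.3]
gripper_width: 0.088
[[309.70691629   0.         313.01821537]
 [  0.         309.70691629 200.90584778]
 [  0.           0.           1.        ]]
```

View pics/w1.png

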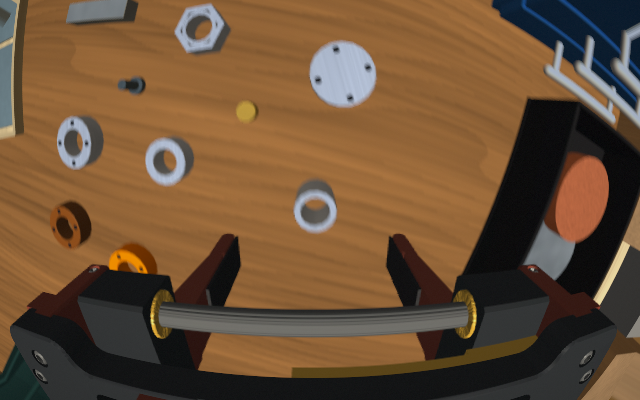

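The wrist view shows the sleeve at (315,208), between the fingers, with the nut at (201,28), the blank at (343,74) and the collar at (168,161). I'll cross-check positions through the fisheye depth.

```bash
cat >> h.py <<'E'
def wpts(c):
    K=c['camera_matrix']; z=c['z_map'].astype(float); v,u=np.mgrid[:400,:640]
    a=(u-K[0,2])/K[0,0]; b=(v-K[1,2])/K[1,1]; th=np.hypot(a,b)+1e-9
    k=np.tan(np.minimum(th,1.5))/th*z
    return (np.stack([a*k,b*k,z],-1)-c['t'])@np.asarray(c['R'])
def hexyaw(t):
    h=cv2.convexHull(t)[:,0]; p=cv2.minEnclosingCircle(t)
    return min(((np.ptp(t@[np.cos(np.radians(a)),np.sin(np.radians(a))])+np.ptp(t@[np.cos(np.radians(a+60)),np.sin(np.radians(a+60))])+np.ptp(t@[np.cos(np.radians(a+120)),np.sin(np.radians(a+120))])),a) for a in range(60))
E
python3 - <<'E'
from h import *
c=cam('wrist'); q=wpts(c).reshape(-1,3)
for nm,(x,y),r in(('flange',(.467,-.119),.04),('sleeve',(.472,-.381),.035),('nut',(.598,-.2415),.035),('blank',(.586,-.373),.04),('collar',(.473,-.237),.035)):
    m=(abs(q[:,0]-x)<r)&(abs(q[:,1]-y)<r)&(q[:,2]>(.04 if nm=='sleeve' else .02))&(q[:,2]<.06); t=(q[m][:,:2]*1000).astype(np.float32)
    if len(t)>20: print(nm,len(t),cv2.minEnclosingCircle(t),hexyaw(t),np.median(q[m][:,2]))
E
```

```text
flange 1124 ((464.9801025390625, -119.47279357910156), 29.550823211669922) (np.float64(167.03199454322615), 49) 0.02349140355267628
sleeve 823 ((471.0386657714844, -382.480224609375), 18.176164627075195) (np.float64(105.20040612148637), 50) 0.04417275396794897
nut 1225 ((597.0000610351562, -242.35626220703125), 23.516977310180664) (np.float64(126.73479187012711), 18) 0.023395068930755814
blank 3408 ((585.4360961914062, -374.1784973144531), 28.215621948242188) (np.float64(165.6358905076225), 59) 0.023509823925009863
collar 1051 ((471.29864501953125, -238.51206970214844), 22.703807830810547) (np.float64(129.79745052141482), 1) 0.023462406956398514
```

```bash
python3 -m handwheel '[{"dp":[-0.3,-0.3,-3],"rotation":[0,0,0]},{"dp":[-0.3,-0.3,-6],"rotation":[0,0,0]},{"dp":[-0.3,-0.3,-8.5],"rotation":[0,0,0]},{"dp":[-0.3,-0.3,-10],"rotation":[0,0,0]},{"dp":[-0.3,-0.3,-10],"rotation":[0,0,0]},{"dp":[-0.3,-0.3,-10],"rotation":[0,0,0]},{"dp":[-0.3,-0.3,-10],"rotation":[0,0,0]},{"dp":[-0.3,-0.3,-10],"rotation":[0,0,0]}]' 1 30
python3 -m handwheel '[{"dp":[0,0,0],"rotation":[0,0,0]},{"dp":[0,0,0],"rotation":[0,0,0]},{"dp":[0,0,0],"rotation":[0,0,0]},{"dp":[0,0,0],"rotation":[0,0,0]},{"dp":[0,0,0],"rotation":[0,0,0]},{"dp":[0,0,0],"rotation":[0,0,0]},{"dp":[0,0,0],"rotation":[0,0,0]},{"dp":[0,0,0],"rotation":[0,0,0]}]' 0 30
```

```text
time_s: 3.0
eef_pos: [0.4699, -0.3855, 0.024]
tcp_rot: [0.096, -0.7, 0.701, -0.097]
force: [0.1, 0.5, 0.7]
gripper_width: 0.0881
time_s: 3.8
eef_pos: [0.4689, -0.384, 0.0225]
tcp_rot: [-0.097, 0.701, -0.7, 0.096]
force: [-0.3, 2.0, 1.4]
gripper_width: 0.0363
```

```bash
python3 -m handwheel '[{"dp":[0,0,4],"rotation":[0,0,0]},{"dp":[0,0,8],"rotation":[0,0,0]},{"dp":[1.3,4,9],"rotation":[0,0,0]},{"dp":[2.6,8.5,9],"rotation":[0,0,0]},{"dp":[4,13,9],"rotation":[0,0,0]},{"dp":[5.4,17.5,9],"rotation":[0,0,0]},{"dp":[6.8,22,9],"rotation":[0,0,0]},{"dp":[8.2,26.5,9],"rotation":[0,0,0]}]' 0 30
python3 -m handwheel '[{"dp":[1.3,4.2,0],"rotation":[0,0,0]},{"dp":[2.6,8.4,0],"rotation":[0,0,0]},{"dp":[3.9,12.6,0],"rotation":[0,0,0]},{"dp":[5.2,16.8,0],"rotation":[0,0,0]},{"dp":[6.4,20.5,0],"rotation":[0,0,0]},{"dp":[7,22.3,0],"rotation":[0,0,0]},{"dp":[7,22.3,0],"rotation":[0,0,0]},{"dp":[7,22.3,0],"rotation":[0,0,0]}]' 0 30
python3 - <<'E'
from h import *
s=ctrl.sense();print(s['eef_pos'],s['gripper_width'])
c=cam('wrist','w2.png'); q=wpts(c).reshape(-1,3)
x,y=s['eef_pos'][:2]
m=(np.hypot(q[:,0]-x,q[:,1]-y)<.03)&(q[:,2]>.08)&(q[:,2]<.17); print(m.sum(), np.percentile(q[m],[2,50,98],axis=0) if m.sum() else '')
E
```

```text
time_s: 4.6
eef_pos: [0.5513, -0.1179, 0.1124]
tcp_rot: [0.096, -0.701, 0.701, -0.096]
force: [0.4, -0.1, -2.6]
gripper_width: 0.0359
time_s: 5.4
eef_pos: [0.6206, 0.1028, 0.1121]
tcp_rot: [0.097, -0.7, 0.701, -0.096]
force: [-0.2, -0.6, -2.5]
gripper_width: 0.0363
[0.62064416 0.1027907  0.11209274] 0.036337157453253874
7794 [[0.60885112 0.08064652 0.09415565]
 [0.62589803 0.10348782 0.13321799]
 [0.640337   0.13050677 0.16851111]]
```

View pics/w2.png

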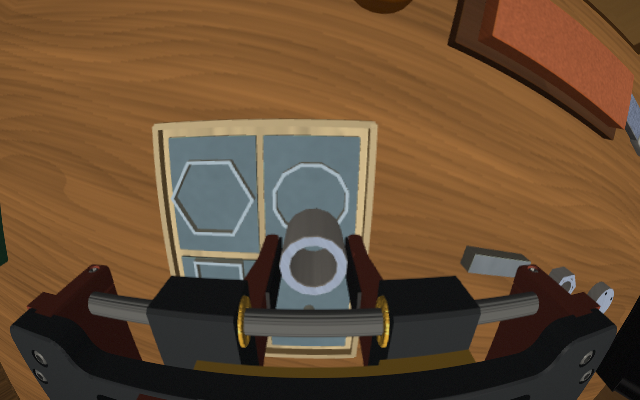

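```bash
python3 -m handwheel '[{"dp":[0.2,0.2,-3],"rotation":[0,0,0]},{"dp":[0.2,0.2,-5.5],"rotation":[0,0,0]},{"dp":[0.2,0.2,-7],"rotation":[0,0,0]},{"dp":[0.2,0.2,-7.6],"rotation":[0,0,0]},{"dp":[0.2,0.2,-7.9],"rotation":[0,0,0]},{"dp":[0.2,0.2,-7.9],"rotation":[0,0,0]},{"dp":[0.2,0.2,-7.9],"rotation":[0,0,0]},{"dp":[0.2,0.2,-7.9],"rotation":[0,0,0]}]' 0 30
python3 -m handwheel '[{"dp":[0,0,0],"rotation":[0,0,0]},{"dp":[0,0,0],"rotation":[0,0,0]},{"dp":[0,0,0],"rotation":[0,0,0]},{"dp":[0,0,0],"rotation":[0,0,0]},{"dp":[0,0,3],"rotation":[0,0,0]},{"dp":[0,0,6],"rotation":[0,0,0]},{"dp":[0,0,9],"rotation":[0,0,0]},{"dp":[0,0,9],"rotation":[0,0,0]}]' 0.7 30
```

```text
time_s: 6.25
eef_pos: [0.624, 0.1054, 0.0346]
tcp_rot: [0.096, -0.7, 0.7, -0.097]
force: [0.2, 0.1, -2.3]
gripper_width: 0.0361
time_s: 7.05
eef_pos: [0.6265, 0.1057, 0.1281]
tcp_rot: [0.094, -0.7, 0.701, -0.099]
force: [0.3, 0.9, -0.2]
gripper_width: 0.0614
```

```bash
python3 -m handwheel '[{"dp":[-0.3,-4.5,0],"rotation":[0,0,4]},{"dp":[-0.6,-9,0],"rotation":[0,0,8]},{"dp":[-1,-13.5,0],"rotation":[0,0,13]},{"dp":[-1.3,-18,0],"rotation":[0,0,18]},{"dp":[-1.7,-22.5,0],"rotation":[0,0,23]},{"dp":[-2,-27,0],"rotation":[0,0,28]},{"dp":[-2.3,-31.5,0],"rotation":[0,0,32]},{"dp":[-2.6,-34.8,0],"rotation":[0,0,32]}]' 1 30
python3 - <<'E'
from h import *
s=ctrl.sense();print(s['eef_pos'],s['gripper_width'])
c=cam('wrist','w3.png'); q=wpts(c).reshape(-1,3)
x,y=.597,-.242
m=(np.hypot(q[:,0]-x,q[:,1]-y)<.035)&(q[:,2]>.018)&(q[:,2]<.06); t=(q[m][:,:2]*1000).astype(np.float32)
print(len(t),cv2.minEnclosingCircle(t),hexyaw(t))
c=cam('top'); q=pts(c).reshape(-1,3)
m=(np.hypot(q[:,0]-.6226,q[:,1]-.1052)<.04)&(q[:,2]>.04); t=(q[m][:,:2]*1000).astype(np.float32)
print('sleeve',len(t),cv2.minEnclosingCircle(t),np.percentile(q[m][:,2],[5,50,95]))
E
```

```text
time_s: 7.85
eef_pos: [0.5965, -0.2453, 0.1227]
tcp_rot: [-0.286, 0.647, -0.647, 0.286]
force: [0.7, -0.0, 0.4]
gripper_width: 0.0877
[ 0.59647675 -0.24534338  0.12273955] 0.08770232878497271
1305 ((598.02734375, -242.56378173828125), 23.89887809753418) (np.float64(124.9717974422101), 19)
sleeve 105 ((626.0432739257812, 104.86467742919922), 17.964662551879883) [0.04547841 0.05332065 0.05609007]
```

View pics/w3.png

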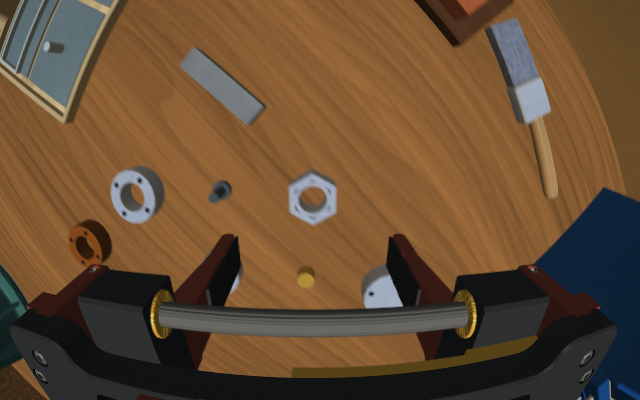

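```bash
python3 -m handwheel '[{"dp":[0.1,0.1,-4],"rotation":[0,0,0]},{"dp":[0.1,0.1,-7.5],"rotation":[0,0,0]},{"dp":[0.1,0.1,-10],"rotation":[0,0,0]},{"dp":[0.1,0.1,-11],"rotation":[0,0,0]},{"dp":[0.1,0.1,-11.2],"rotation":[0,0,0]},{"dp":[0.1,0.1,-11.2],"rotation":[0,0,0]},{"dp":[0.1,0.1,-11.2],"rotation":[0,0,0]},{"dp":[0.1,0.1,-11.2],"rotation":[0,0,0]}]' 1 30
python3 -m handwheel '[{"dp":[0,0,0],"rotation":[0,0,0]},{"dp":[0,0,0],"rotation":[0,0,0]},{"dp":[0,0,0],"rotation":[0,0,0]},{"dp":[0,0,0],"rotation":[0,0,0]},{"dp":[0,0,0],"rotation":[0,0,0]},{"dp":[0,0,0],"rotation":[0,0,0]},{"dp":[0,0,0],"rotation":[0,0,0]},{"dp":[0,0,0],"rotation":[0,0,0]}]' 0 30
```

```text
time_s: 8.75
eef_pos: [0.5993, -0.242, 0.0131]
tcp_rot: [0.285, -0.646, 0.647, -0.286]
force: [0.7, 2.2, -0.4]
gripper_width: 0.0882
time_s: 9.55
eef_pos: [0.5982, -0.2416, 0.0116]
tcp_rot: [-0.286, 0.647, -0.647, 0.286]
force: [-0.0, -0.5, -0.4]
gripper_width: 0.0409
```

```bash
python3 -m handwheel '[{"dp":[0,0,4],"rotation":[0,0,0]},{"dp":[0,0,8.5],"rotation":[0,0,0]},{"dp":[0,4,9],"rotation":[0,0,0]},{"dp":[0,8.5,9],"rotation":[0,0,0]},{"dp":[0,13,9],"rotation":[0,0,0]},{"dp":[0,17.5,9],"rotation":[0,0,0]},{"dp":[0,22,9],"rotation":[0,0,0]},{"dp":[0,26.5,9],"rotation":[0,0,0]}]' 0 30
python3 -m handwheel '[{"dp":[0,4.3,0],"rotation":[0,0,0]},{"dp":[0.1,8.6,0],"rotation":[0,0,0]},{"dp":[0.2,12.9,0],"rotation":[0,0,0]},{"dp":[0.2,16,0],"rotation":[0,0,0]},{"dp":[0.2,17,0],"rotation":[0,0,0]},{"dp":[0.2,17,0],"rotation":[0,0,0]},{"dp":[0.2,17,0],"rotation":[0,0,0]},{"dp":[0.2,17,0],"rotation":[0,0,0]}]' 0 30
```

```text
time_s: 10.35
eef_pos: [0.5977, 0.0251, 0.1014]
tcp_rot: [-0.286, 0.647, -0.647, 0.286]
force: [1.4, -0.3, -2.1]
gripper_width: 0.0406
time_s: 11.15
eef_pos: [0.6001, 0.1918, 0.1014]
tcp_rot: [0.286, -0.647, 0.647, -0.285]
force: [0.5, -0.4, -2.6]
gripper_width: 0.0407
```

```bash
python3 -m handwheel '[{"dp":[0,0,-3],"rotation":[0,0,0]},{"dp":[0,0,-5.5],"rotation":[0,0,0]},{"dp":[0,0,-7],"rotation":[0,0,0]},{"dp":[0,0,-7.6],"rotation":[0,0,0]},{"dp":[0,0,-7.9],"rotation":[0,0,0]},{"dp":[0,0,-7.9],"rotation":[0,0,0]},{"dp":[0,0,-7.9],"rotation":[0,0,0]},{"dp":[0,0,-7.9],"rotation":[0,0,0]}]' 0 30
python3 -m handwheel '[{"dp":[0,0,0],"rotation":[0,0,0]},{"dp":[0,0,0],"rotation":[0,0,0]},{"dp":[0,0,0],"rotation":[0,0,0]},{"dp":[0,0,0],"rotation":[0,0,0]},{"dp":[0,0,3],"rotation":[0,0,0]},{"dp":[0,0,6],"rotation":[0,0,0]},{"dp":[0,0,10],"rotation":[0,0,0]},{"dp":[0,0,10],"rotation":[0,0,0]}]' 0.7 30
```

```text
time_s: 11.95
eef_pos: [0.601, 0.1936, 0.0236]
tcp_rot: [0.285, -0.647, 0.647, -0.286]
force: [-0.6, -0.4, -2.2]
gripper_width: 0.0409
time_s: 12.75
eef_pos: [0.6042, 0.1943, 0.1282]
tcp_rot: [0.282, -0.646, 0.647, -0.289]
force: [0.8, 0.6, 1.4]
gripper_width: 0.0615
```

```bash
python3 -m handwheel '[{"dp":[0.1,-4.5,0],"rotation":[0,0,7]},{"dp":[0.2,-9,0],"rotation":[0,0,14]},{"dp":[0.3,-13.5,0],"rotation":[0,0,21]},{"dp":[0.4,-18,0],"rotation":[0,0,28]},{"dp":[0.5,-22.5,0],"rotation":[0,0,35]},{"dp":[0.6,-27,0],"rotation":[0,0,42]},{"dp":[0.7,-30.4,0],"rotation":[0,0,46.6]},{"dp":[0.7,-30.4,0],"rotation":[0,0,46.6]}]' 1 30
python3 - <<'E'
from h import *
s=ctrl.sense();print(s['eef_pos'],s['gripper_width'])
c=cam('wrist','w4.png'); q=wpts(c).reshape(-1,3)
m=(np.hypot(q[:,0]-.607,q[:,1]+.112)<.05)&(q[:,2]>.018)&(q[:,2]<.04); t=(q[m][:,:2]*1000).astype(np.float32)
print(len(t),cv2.minAreaRect(t))
c=cam('top'); q=pts(c).reshape(-1,3)
m=(np.hypot(q[:,0]-.600,q[:,1]-.192)<.03)&(q[:,2]>.024); t=(q[m][:,:2]*1000).astype(np.float32)
print('nut',len(t),cv2.minEnclosingCircle(t),np.percentile(q[m][:,2],[5,50,95]))
E
```

```text
time_s: 13.55
eef_pos: [0.6074, -0.1151, 0.1221]
tcp_rot: [0.518, -0.481, 0.482, -0.517]
force: [0.0, -0.1, -0.9]
gripper_width: 0.0878
[ 0.60736743 -0.1151344   0.12212166] 0.08775241155533113
2295 ((606.8323364257812, -112.39523315429688), (21.910564422607422, 84.91007232666016), 4.780332565307617)
nut 163 ((601.0244140625, 192.50018310546875), 23.017223358154297) [0.02690223 0.03252548 0.03518163]
```

View pics/w4.png

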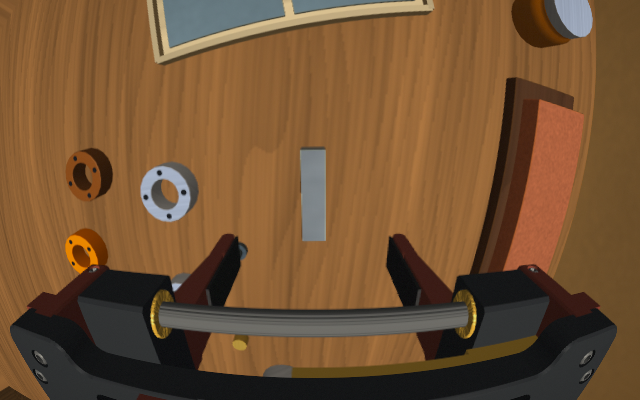

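The stick at (313,195) is square to the jaws, and the nut sits centred in its bay.

```bash
python3 -m handwheel '[{"dp":[0,0.1,-4],"rotation":[0,0,0]},{"dp":[0,0.1,-7.5],"rotation":[0,0,0]},{"dp":[0,0.1,-10],"rotation":[0,0,0]},{"dp":[0,0.1,-10.9],"rotation":[0,0,0]},{"dp":[0,0.1,-11.1],"rotation":[0,0,0]},{"dp":[0,0.1,-11.1],"rotation":[0,0,0]},{"dp":[0,0.1,-11.1],"rotation":[0,0,0]},{"dp":[0,0.1,-11.1],"rotation":[0,0,0]}]' 1 30
python3 -m handwheel '[{"dp":[0,0,0],"rotation":[0,0,0]},{"dp":[0,0,0],"rotation":[0,0,0]},{"dp":[0,0,0],"rotation":[0,0,0]},{"dp":[0,0,0],"rotation":[0,0,0]},{"dp":[0,0,0],"rotation":[0,0,0]},{"dp":[0,0,0],"rotation":[0,0,0]},{"dp":[0,0,0],"rotation":[0,0,0]},{"dp":[0,0,0],"rotation":[0,0,0]}]' 0 30
```

```text
time_s: 14.45
eef_pos: [0.6083, -0.1098, 0.013]
tcp_rot: [-0.518, 0.48, -0.482, 0.519]
force: [-0.2, -0.6, 0.7]
gripper_width: 0.0881
time_s: 15.25
eef_pos: [0.6072, -0.1096, 0.0116]
tcp_rot: [0.518, -0.481, 0.481, -0.518]
force: [0.9, -0.6, -0.2]
gripper_width: 0.0274
```

```bash
python3 -m handwheel '[{"dp":[0,0,0],"rotation":[0,0,0]},{"dp":[0,0,0],"rotation":[0,0,0]},{"dp":[0,0,0],"rotation":[0,0,0]},{"dp":[0,0,3.5],"rotation":[0,0,0]},{"dp":[0,0,7.5],"rotation":[0,0,0]},{"dp":[-1,2.5,9.5],"rotation":[0,0,-6]},{"dp":[-2.5,6.5,9.5],"rotation":[0,0,-13]},{"dp":[-4,10,9.5],"rotation":[0,0,-20]}]' 0 30
python3 -m handwheel '[{"dp":[-1.5,3.5,0],"rotation":[0,0,-8]},{"dp":[-3,7,0],"rotation":[0,0,-16]},{"dp":[-4.5,10.5,0],"rotation":[0,0,-24]},{"dp":[-6,13.5,0],"rotation":[0,0,-32]},{"dp":[-7.5,16,0],"rotation":[0,0,-40]},{"dp":[-8.3,17.3,0],"rotation":[0,0,-48]},{"dp":[-8.3,17.3,0],"rotation":[0,0,-56]},{"dp":[-8.3,17.3,0],"rotation":[0,0,-59.5]}]' 0 30
python3 - <<'E'
from h import *
s=ctrl.sense();print(s['eef_pos'],s['gripper_width'])
c=cam('scene','s2.png'); P=pts(c); q=P.reshape(-1,3)
m=(np.hypot(q[:,0]-s['eef_pos'][0],q[:,1]-s['eef_pos'][1])<.055)&(q[:,2]>.085)&(q[:,2]<.116); t=(q[m][:,:2]*1000).astype(np.float32)
print(len(t),cv2.minAreaRect(t),np.percentile(q[m][:,2],[1,50,99]))
a=cv2.imread('pics/s2.png')[130:330,250:480]; cv2.imwrite('pics/s2c.png',cv2.resize(a,None,fx=3,fy=3))
E
```

```text
time_s: 16.05
eef_pos: [0.5674, -0.0087, 0.1076]
tcp_rot: [0.425, -0.565, 0.565, -0.426]
force: [-0.0, 0.7, -1.3]
gripper_width: 0.0216
time_s: 16.85
eef_pos: [0.4835, 0.164, 0.1066]
tcp_rot: [-0.09, 0.701, -0.701, 0.09]
force: [0.6, -0.8, -0.6]
gripper_width: 0.0216
[0.48353928 0.16404372 0.10660746] 0.021637373208605207
255 ((482.64605712890625, 166.38287353515625), (87.88461303710938, 36.651119232177734), 1.6341204643249512) [0.09543271 0.11353993 0.11599164]
```

View pics/s2c.png

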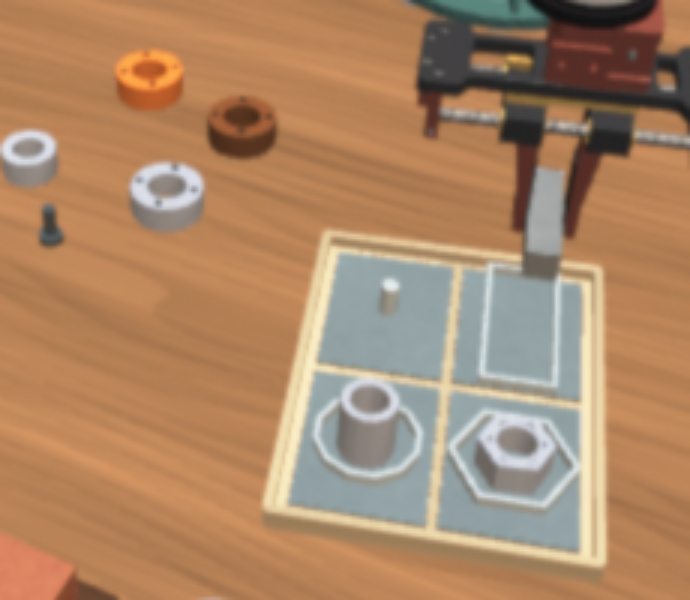

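```bash
python3 -m handwheel '[{"dp":[0,-0.2,-3],"rotation":[0,0,0]},{"dp":[0,-0.2,-6],"rotation":[0,0,0]},{"dp":[0,-0.2,-7.5],"rotation":[0,0,0]},{"dp":[0,-0.2,-8.1],"rotation":[0,0,0]},{"dp":[0,-0.2,-8.4],"rotation":[0,0,0]},{"dp":[0,-0.2,-8.4],"rotation":[0,0,0]},{"dp":[0,-0.2,-8.4],"rotation":[0,0,0]},{"dp":[0,-0.2,-8.4],"rotation":[0,0,0]}]' 0 30
python3 -m handwheel '[{"dp":[0,0,0],"rotation":[0,0,0]},{"dp":[0,0,0],"rotation":[0,0,0]},{"dp":[0,0,0],"rotation":[0,0,0]},{"dp":[0,0,0],"rotation":[0,0,0]},{"dp":[0,0,3],"rotation":[0,0,0]},{"dp":[0,0,6],"rotation":[0,0,0]},{"dp":[0,0,10],"rotation":[0,0,0]},{"dp":[0,0,10],"rotation":[0,0,0]}]' 0.45 30
```

```text
time_s: 17.7
eef_pos: [0.4849, 0.1615, 0.0234]
tcp_rot: [-0.09, 0.701, -0.701, 0.092]
force: [0.4, 0.6, -1.3]
gripper_width: 0.0216
time_s: 18.5
eef_pos: [0.4878, 0.1621, 0.1271]
tcp_rot: [-0.088, 0.701, -0.701, 0.094]
force: [1.3, 0.3, -0.6]
gripper_width: 0.0397
```

```bash
python3 -m handwheel '[{"dp":[-0.3,-4.5,0],"rotation":[0,0,0]},{"dp":[-0.6,-9,0],"rotation":[0,0,0]},{"dp":[-0.9,-13.5,0],"rotation":[0,0,0]},{"dp":[-1.2,-18,0],"rotation":[0,0,0]},{"dp":[-1.5,-22.5,0],"rotation":[0,0,0]},{"dp":[-1.7,-26.5,0],"rotation":[0,0,0]},{"dp":[-1.8,-28,0],"rotation":[0,0,0]},{"dp":[-1.8,-28,0],"rotation":[0,0,0]}]' 1 40
python3 - <<'E'
from h import *
s=ctrl.sense();print(s['eef_pos'],s['gripper_width'])
c=cam('wrist','w5.png'); q=wpts(c).reshape(-1,3)
m=(np.hypot(q[:,0]-.466,q[:,1]+.119)<.04)&(q[:,2]>.018)&(q[:,2]<.04); t=(q[m][:,:2]*1000).astype(np.float32)
print(len(t),cv2.minEnclosingCircle(t))
c=cam('top'); q=pts(c).reshape(-1,3)
u=np.array([.967,.254]); d=q[:,:2]-[.4838,.1618]; a,b=d@u,d@[-.254,.967]
m=(abs(a)<.06)&(abs(b)<.035)&(q[:,2]>.024); t=(q[m][:,:2]*1000).astype(np.float32)
print('stick',len(t),cv2.minAreaRect(t),np.percentile(q[m][:,2],[5,50,95]))
E
```

```text
time_s: 19.3
eef_pos: [0.466, -0.1206, 0.122]
tcp_rot: [0.09, -0.701, 0.701, -0.09]
force: [1.1, 0.3, -0.1]
gripper_width: 0.0881
[ 0.46596263 -0.12058045  0.12200503] 0.08806041732900334
2178 ((466.2983093261719, -118.9332504272461), 28.124813079833984)
stick 281 ((483.185302734375, 159.86810302734375), (85.13508605957031, 23.208166122436523), 15.429455757141113) [0.02717324 0.03096614 0.03391529]
```

View pics/w5.png

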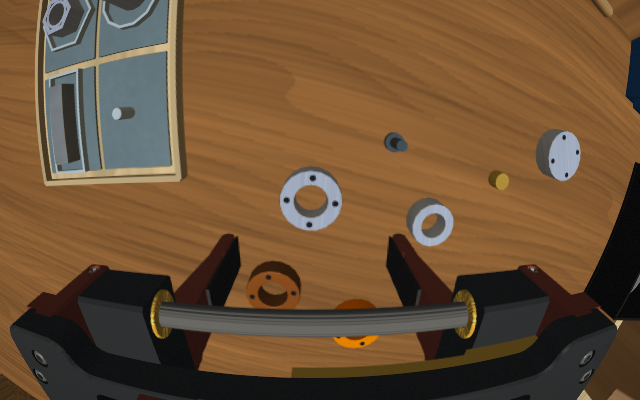

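The stick lies in its bay. The flange at (311,199) is steel with four dots and an open bore, so I'll grasp it.

```bash
python3 -m handwheel '[{"dp":[0,0.1,-4],"rotation":[0,0,0]},{"dp":[0,0.1,-7.5],"rotation":[0,0,0]},{"dp":[0,0.1,-10],"rotation":[0,0,0]},{"dp":[0,0.1,-10.8],"rotation":[0,0,0]},{"dp":[0,0.1,-11],"rotation":[0,0,0]},{"dp":[0,0.1,-11],"rotation":[0,0,0]},{"dp":[0,0.1,-11],"rotation":[0,0,0]},{"dp":[0,0.1,-11],"rotation":[0,0,0]}]' 1 40
python3 -m handwheel '[{"dp":[0,0,0],"rotation":[0,0,0]},{"dp":[0,0,0],"rotation":[0,0,0]},{"dp":[0,0,0],"rotation":[0,0,0]},{"dp":[0,0,0],"rotation":[0,0,0]},{"dp":[0,0,0],"rotation":[0,0,0]},{"dp":[0,0,0],"rotation":[0,0,0]},{"dp":[0,0,0],"rotation":[0,0,0]},{"dp":[0,0,0],"rotation":[0,0,0]}]' 0 40
python3 -m handwheel '[{"dp":[0,0,3],"rotation":[0,0,0]},{"dp":[0,0,6.5],"rotation":[0,0,0]},{"dp":[0.5,3.5,9],"rotation":[0,0,0]},{"dp":[1.3,7.5,9],"rotation":[0,0,0]},{"dp":[2.1,11.5,9],"rotation":[0,0,0]},{"dp":[3,15.5,9],"rotation":[0,0,0]},{"dp":[3.7,18.3,9],"rotation":[0,0,0]},{"dp":[4,19.3,9],"rotation":[0,0,0]}]' 0 40
```

```text
time_s: 20.2
eef_pos: [0.4671, -0.1179, 0.0137]
tcp_rot: [0.09, -0.701, 0.702, -0.092]
force: [0.6, -0.0, -0.7]
gripper_width: 0.0879
time_s: 21.0
eef_pos: [0.4663, -0.1177, 0.0127]
tcp_rot: [0.091, -0.701, 0.701, -0.091]
force: [0.2, -2.2, 2.0]
gripper_width: 0.0546
time_s: 21.8
eef_pos: [0.5061, 0.0779, 0.1023]
tcp_rot: [-0.092, 0.701, -0.701, 0.092]
force: [-0.5, -0.7, -2.5]
gripper_width: 0.0547
```

```bash
python3 - <<'E'
from h import *
s=ctrl.sense();print(s['eef_pos'],s['gripper_width'])
c=cam('wrist','w6.png'); q=wpts(c); q=q.reshape(-1,3)
x,y=s['eef_pos'][:2]
m=(np.hypot(q[:,0]-x,q[:,1]-y)<.03)&(q[:,2]>.10)&(q[:,2]<.13)&(abs((q[:,:2]-[x,y])@[.254,-.967])<.024); t=q[m]
A=np.c_[t[:,:2]-[x,y],np.ones(len(t))]; print(len(t),np.linalg.lstsq(A,t[:,2],rcond=None)[0],np.percentile(t,[2,50,98],axis=0))
E
```

```text
[0.50606262 0.0779466  0.10228253] 0.05465242733633486
5588 [-0.01458348 -0.00052401  0.11170179] [[0.48139381 0.05487013 0.10125326]
 [0.50939305 0.07859253 0.11287137]
 [0.5326692  0.10154005 0.11419917]]
```

View pics/w6.png

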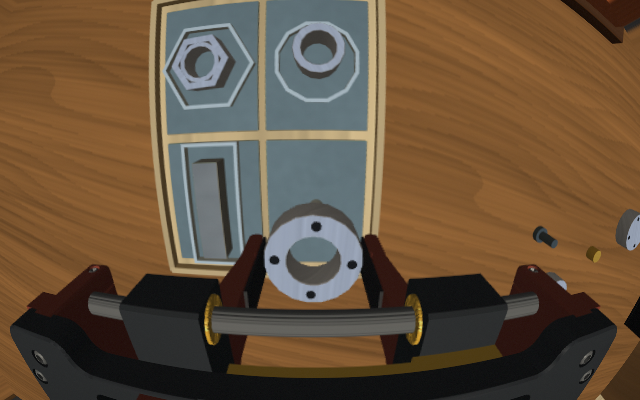

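The flange is held level, with the other three parts in their bays. I'll lower it over the post.

```bash
python3 -m handwheel '[{"dp":[0,-0.2,-2],"rotation":[0,0,0]},{"dp":[0,-0.2,-4],"rotation":[0,0,0]},{"dp":[0,-0.2,-6],"rotation":[0,0,0]},{"dp":[0,-0.2,-7.2],"rotation":[0,0,0]},{"dp":[0,-0.2,-7.8],"rotation":[0,0,0]},{"dp":[0,-0.2,-7.8],"rotation":[0,0,0]},{"dp":[0,-0.2,-7.8],"rotation":[0,0,0]},{"dp":[0,-0.2,-7.8],"rotation":[0,0,0]}]' 0 40
python3 -m handwheel '[{"dp":[0,0,0],"rotation":[0,0,0]},{"dp":[0,0,0],"rotation":[0,0,0]},{"dp":[0,0,0],"rotation":[0,0,0]},{"dp":[0,0,0],"rotation":[0,0,0]},{"dp":[0,0,3],"rotation":[0,0,0]},{"dp":[0,0,6],"rotation":[0,0,0]},{"dp":[0,0,10],"rotation":[0,0,0]},{"dp":[0,0,13],"rotation":[0,0,0]}]' 0.85 40
python3 -m handwheel '[{"dp":[-0.5,-4.5,2],"rotation":[0,0,0]},{"dp":[-1,-9,3],"rotation":[0,0,0]},{"dp":[-1,-13.5,3],"rotation":[0,0,0]},{"dp":[-1,-18,3],"rotation":[0,0,0]},{"dp":[-1,-20,3],"rotation":[0,0,0]},{"dp":[-1,-20,3],"rotation":[0,0,0]},{"dp":[-1,-20,3],"rotation":[0,0,0]},{"dp":[-1,-20,3],"rotation":[0,0,0]}]' 1 40
python3 - <<'E'
from h import *
for n in('top','scene'):
  c=cam(n,n+'9.png'); q=pts(c).reshape(-1,3)
  for nm,(x,y),r,z0,z1 in(('flange',(.5063,.075),.035,.027,.0355),('sleeve',(.6226,.1052),.027,.045,.07),('nut',(.5998,.1922),.03,.025,.05),('stick',(.4838,.1618),.05,.027,.034)):
    m=(np.hypot(q[:,0]-x,q[:,1]-y)<r)&(q[:,2]>z0)&(q[:,2]<z1); t=(q[m][:,:2]*1000).astype(np.float32)
    if len(t)<10: print(n,nm,len(t)); continue
    f=q[m]; f=f[f[:,2]>np.percentile(f[:,2],30)]; A=np.c_[f[:,:2]-[x,y],np.ones(len(f))]
    print(n,nm,len(t),np.round(cv2.minEnclosingCircle(t)[0],1),cv2.minAreaRect(t)[1:],'ztop',np.percentile(q[m][:,2],[50,95]).round(4))
a=cv2.imread('pics/scene9.png')[130:330,155:455]; cv2.imwrite('pics/s9c.png',cv2.resize(a,None,fx=2.65,fy=2.65))
E
```

```text
time_s: 22.65
eef_pos: [0.5069, 0.0733, 0.0254]
tcp_rot: [0.09, -0.701, 0.701, -0.092]
force: [0.1, 0.7, -2.2]
gripper_width: 0.0544
time_s: 23.45
eef_pos: [0.5066, 0.0734, 0.1567]
tcp_rot: [0.091, -0.701, 0.701, -0.092]
force: [0.8, -0.2, 0.4]
gripper_width: 0.0745
time_s: 24.25
eef_pos: [0.4959, -0.1254, 0.1845]
tcp_rot: [-0.091, 0.702, -0.701, 0.091]
force: [0.6, -0.2, 0.2]
gripper_width: 0.0877
top flange 245 [506.5  72.2] ((53.34964370727539, 53.4349250793457), 1.0222924947738647) ztop [0.0327 0.035 ]
top sleeve 97 [625.8 105.1] ((33.280086517333984, 33.4277458190918), 47.91649627685547) ztop [0.0535 0.0563]
top nut 159 [601.1 192.6] ((44.39094161987305, 39.8482780456543), 46.58968734741211) ztop [0.0327 0.0354]
top stick 264 [483.4 158.8] ((84.74677276611328, 22.156782150268555), 15.196447372436523) ztop [0.031  0.0333]
scene flange 387 [508.5  71.6] ((55.126956939697266, 54.91551208496094), 21.291738510131836) ztop [0.033  0.0349]
scene sleeve 230 [626.6 104.4] ((34.33665084838867, 34.66771697998047), 78.7691421508789) ztop [0.0532 0.0559]
scene nut 354 [601.3 192.1] ((41.52413558959961, 46.795536041259766), 78.63290405273438) ztop [0.0327 0.035 ]
scene stick 334 [483.6 160. ] ((86.11996459960938, 22.050771713256836), 16.462121963500977) ztop [0.0312 0.0331]
```

View pics/s9c.png

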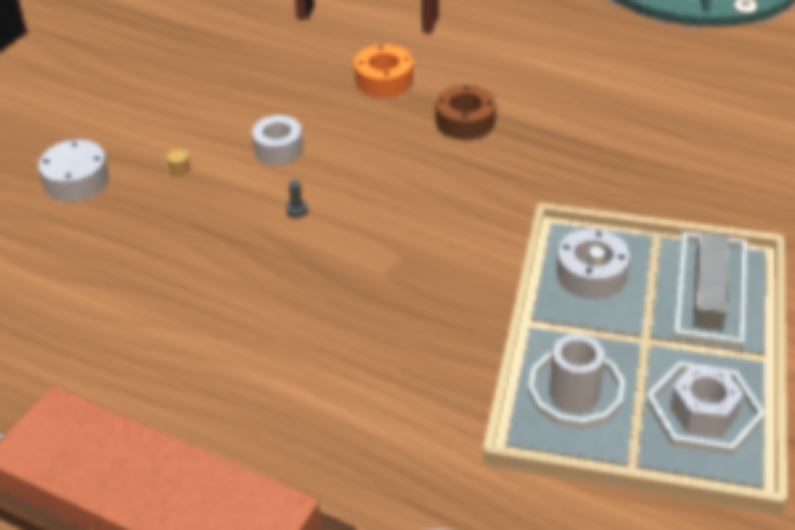

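All four parts sit in their bays, at most about 4 mm off centre, and their tops are at the expected heights. The blank disc at (73,170) and collar at (277,138) have not moved. I'm handing in.

```bash
python3 -c "
from workcell import ctrl; print(ctrl.hand_in())"
```

```text
the job is handed in; nothing more can be done
None
```

All four parts are in their bays, and I handed the job in at about 24 s of the 96 s allowed. The sleeve, nut, stick and flange each went in on the first grasp.

**Last checks (top and scene cameras):**

| Part | Distance from bay centre | Other result |
|---|---|---|
| Flange | about 3–4 mm | post standing in its bore |
| Sleeve | about 3–4 mm | upright |
| Nut | about 1–2 mm | flat |
| Stick | about 2–3 mm | yaw within about 2° of lengthwise |

- **Heights:** all four tops match parts resting on the bay floors, and the arm was clear of everything.
- **Look-alikes:** by eye in the last picture, the blank disc and collar lie where they started. I did not re-measure them.
- **One reading disagreed:** the gripper read about 54.6 mm on the 56 mm flange. The wrist picture showed it held level, and it seated properly over the post.

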